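# Set the green driver's clutch collar to 5 in the model workshop

### The job

Before the porch railing of the model store is screwed on, set the clutch of the green driver: turn its black collar until the numeral 5, picked out in orange, is at the yellow arrow, then let go of it. Leave the blue driver's collar as it is set, and do not push aside or tip the orange tin.

Things in the scene. Friction and masses are not known exactly. Their poses are not given: they have to be found in the camera images.
- collar (a joint): GREEN driver's clutch collar: black upright cylinder, 60 mm across, 40 mm high, white numerals 1-7 on top, 5 orange. In rad, growing as it turns CLOCKWISE seen from above; numeral n is at the fixed yellow arrow at 0.4363*(n-1): 5 at 1.745; stops at 0 and 2.618. Starts at 0.36-1.31. Clicks each 0.436 rad; 0.07 Nm passes a click; freed 0.13 or nearer, it settles into it. Driver and dock are fixed.
- collar_grip (a point): On the green driver's collar axis, 126 mm above the table, a good height to grip, across any diameter. The collar reaches from 26 mm below (top of a fixed green shoulder disc, 90 mm across, with the yellow arrow on its side away from the robot) to 14 mm above; a fixed nose 18 mm across ends 26 mm above. z up, x to numeral 1 (turns with the collar). Dock 100x100x45 mm high.
- spare_mark (a point): Tick of numeral 1 at the rim of the top face (140 mm above the table) of the BLUE driver's collar, which must not be turned. That driver is the same as the green one but for colour. Its axis is 27 mm from this point along this point's own -x. The two drivers stand 160 mm or more apart, axis to axis; either may be on the left.
- tin_center (a point): Centre, half-way up, of the loose orange-banded steel tin, 84 mm across, 115 mm high, on the table to the robot's left, not to be pushed aside or tipped. z up. (A blue-capped jar and a brush lie to the right.)

How it is judged:
By the outcome, as a careful person would: the job done as asked, in the order asked, and still so for the second after the job is handed in, with the robot touching nothing.
It also fails if it takes over 32 s, if anything falls off the work surface, if the arm or the gripper's body presses on something with over 40 N, if the wrist force passes 120 N, or if a joint passes its speed limit or range.

### The arm

A 6-joint arm with a two-finger parallel gripper is mounted at the origin on the work surface. World frame = base frame: x ahead of the robot, y to its left, z up, the work surface at z = 0. Lengths are in m, angles in degrees, forces in N, time in s.
With the tool pointing down it reaches from about 0.275 to 0.825 m from the base axis. Payload 4.9 kg.
Tool frame: the origin (TCP) lies between the finger pads; the fingertips stand 22 mm ahead of it and the grasp point (between the pads) lies 3 mm ahead of it (r.tips_ahead is the z of the fingertips in the tool frame, in m); z points along the fingers, x is the direction in which the jaws open and shut, and the axes are right-handed (so a half turn about z gives the same grasp; the last joint's range is limited). The gripper opens to 85 mm and grips with 20 to 120 N. Pads are 22 mm wide; open, the fingers measure 114 mm over their backs; the gripper's body (76 mm by 85 mm) begins 54 mm behind the grasp point. The pads swing forward as they close: fully open they stand 13 mm farther back than shut.
Start: joints at [67.999, 18.69, -11.035, 60.275, 0, 82.311], TCP at [0.136, 0.533, 0.224] pointing down, gripper open.
Joint ranges: [-152.03, 152.03], [-55.5, 102.48], [-74.3, 77.21], [-110.64, 120.58], [-84.22, 78.4], [-180, 180]. Speed limits (degrees/s): [147.25, 147.25, 180, 180, 180, 180].

### API

Orientations are given as [roll, pitch, yaw] about the fixed x, y, z axes, in that order (R = Rz(yaw) Ry(pitch) Rx(roll)).
In Python, from workcell import r, cams, order gives the robot as it stands.
- The arm moves only by the shell command python3 -m creep 'ROWS' [FORCE]. ROWS is JSON, a list of rows, each a list of 7 numbers: the shift along the tool's x, y, z in cm, then the turn, a rotation vector about the tool's x, y, z in rad, then the closure, from 0 (fully open) to 1 (shut). In form: [[dx, dy, dz, wx, wy, wz, fingers], ...]. A call has 1 to 20 rows; each row shifts and turns the commanded pose from where the row before left it, along the tool's axes as they then stand; what a row does not reach is not made up. A row lasts 1/10 s, in which the tool goes at most 50 mm and 8.59 degrees, less where a joint would pass 70% of its speed; a pose out of reach is approached as far as the arm can. A call is refused whole if a number of a shift passes 5 or a number of a turn 0.15, either way. A call with a gripper value outside its range is refused whole. The fingers move at their own pace and stop on an object; FORCE is the grip in N (left out, the last holds). Time passes only in rows, so rows that do not move let the fingers close. It gives the time, the measured TCP pose, the force and the opening at its end, in the units of the state.
- r.state(): the state, without advancing time (a new reading comes with each control period).
- cams.capture(name): name is "scene" or "top" or "wrist"; returns (picture, depth): 384x512x3 uint8, red, green, blue; 384x512 float32, m along the optical axis (not along the pixel's ray), 0 where there is no reading.
- cams.calibration(name): a dict with "fx", "fy", "cx", "cy" (pixels), "k1" (the pictures are not rectified: a ray, as slopes to the right and down, at radius r is drawn at 1 + k1 r^2 times it, then the intrinsics apply), "world_from_camera" (4x4, takes a point from camera to world coordinates); the wrist camera has in their place "mount" (4x4, takes a point from camera to tool coordinates, whose origin is the TCP and whose axes are the tool frame's). Camera axes: x right, y down, z forward; pixel columns grow to the right and rows downward; lengths in m; the calibration is good to about 2 mm. A picture is of the moment at which its call begins: read the wrist's pose just before it. calibration takes no time and is no camera call.
- order.close_job(): hands the job in, once; it reports no verdict.
The state is a dict: "time": time; "q": joint angles; "qvel": joint speeds; "effort": joint torques, N m; "tool_pos": TCP position; "ee_rot": TCP orientation; "ft_force": force on the tool from outside, world axes, zero at the start; "ft_torque": the same for the moment, N m; "width": finger opening in m.
Only numpy, scipy, OpenCV 4.12 (cv2) and the standard library are available. Lean on these libraries where they do the work, as an engineer would, in place of code of your own. Each camera call takes 0.05 s, during which the arm holds its last target. There are 200 camera calls.

## Working session

There is one attempt and no reset: what is moved stays moved. The work goes in short steps, Python scripts to look and compute and a shell command to move; the robot and the scene stay as the last step left them, time stands still between calls to the robot, and variables do not carry over. Pictures are saved under pics/ and viewed, about 8 in all and at most 12, crops included, and the job is handed in when it is done.

```bash
mkdir -p pics
cat > h.py <<'E'
import numpy as np, cv2
from workcell import r, cams, order
from scipy.spatial.transform import Rotation as R
def T_tool(s):
    T=np.eye(4);T[:3,:3]=R.from_euler('xyz',s['ee_rot'],degrees=True).as_matrix();T[:3,3]=s['tool_pos'];return T
def snap(name,fn=None):
    s=r.state();im,d=cams.capture(name);c=cams.calibration(name)
    W=np.array(c['world_from_camera']) if 'world_from_camera' in c else T_tool(s)@np.array(c['mount'])
    if fn: cv2.imwrite('pics/'+fn,im[:,:,::-1])
    return im,d,c,W
def rays(px,c):
    px=np.atleast_2d(np.asarray(px,float))
    K=np.array([[c['fx'],0,c['cx']],[0,c['fy'],c['cy']],[0,0,1]])
    return cv2.undistortPoints(px[:,None],K,np.array([c['k1'],0,0,0,0.]))[:,0]
def onplane(px,c,W,z):
    u=rays(px,c);d=np.c_[u,np.ones(len(u))]@W[:3,:3].T;o=W[:3,3]
    return o+d*((z-o[2])/d[:,2])[:,None]
def pt(px,d,c,W):
    px=np.atleast_2d(px);u=rays(px,c);z=np.array([d[int(p[1]),int(p[0])] for p in px])
    return np.c_[u*z[:,None],z]@W[:3,:3].T+W[:3,3]
def proj(P,c,W):
    p=(np.atleast_2d(P)-W[:3,3])@W[:3,:3];u=p[:,:2]/p[:,2:];q=1+c['k1']*(u**2).sum(1)
    return u*q[:,None]*[c['fx'],c['fy']]+[c['cx'],c['cy']]
E
python3 - <<'E'
from h import *
a=snap('top','top.png');b=snap('scene','scene.png')
print(r.state()); print(a[3],b[3],a[2])
cv2.imwrite('pics/both.png',np.vstack([cv2.resize(x[0],(400,300)) for x in (a,b)])[:,:,::-1])
E
```

```text
{'time': 0.1, 'q': array([ 6.79989500e+01,  1.87292057e+01, -1.10875531e+01,  6.02738987e+01,
       -7.59373642e-04,  8.23111430e+01]), 'qvel': array([-0.05459178, -0.14504901,  0.15933238, -0.02173238,  0.04225191,
       -0.06855973]), 'effort': array([ 5.23608433e-04, -4.44239080e+01,  2.63037890e+01,  7.92201085e-03,
       -1.35234122e-04, -1.29573544e-05]), 'tool_pos': array([0.13574895, 0.53242559, 0.22345958]), 'ee_rot': array([-1.79988623e+02,  8.99440313e-02,  7.56878165e+01]), 'ft_force': array([-0.31449961,  0.53913547, -0.53350969]), 'ft_torque': array([-0.05341784, -0.04272522, -0.07050969]), 'width': 0.08539270210764571}
[[-0.02768577 -0.98185864  0.18758228  0.38689041]
 [-0.99958142  0.02876893  0.00305383  0.08919572]
 [-0.00839497 -0.18741922 -0.98224415  1.04739338]
 [ 0.          0.          0.          1.        ]] [[ 0.43523689  0.49575316 -0.75153021  1.18103486]
 [ 0.90031512 -0.23850828  0.36406935 -0.19001824]
 [ 0.00124235 -0.83507042 -0.55014166  0.586639  ]
 [ 0.          0.          0.          1.        ]] {'fx': 495.8061903860977, 'fy': 495.8061903860977, 'cx': 250.81175236412042, 'cy': 192.2942207839041, 'k1': -0.17904997637893766, 'world_from_camera': array([[-0.02768577, -0.98185864,  0.18758228,  0.38689041],
       [-0.99958142,  0.02876893,  0.00305383,  0.08919572],
       [-0.00839497, -0.18741922, -0.98224415,  1.04739338],
       [ 0.        ,  0.        ,  0.        ,  1.        ]])}
```

View pics/top.png

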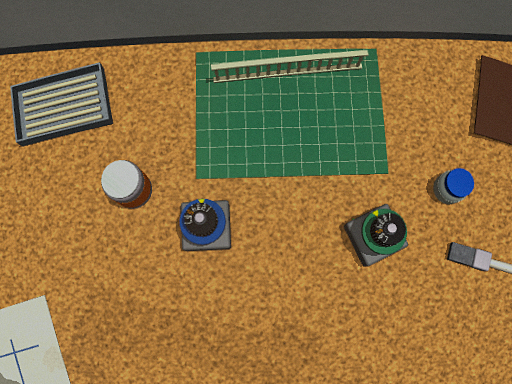

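View pics/scene.png

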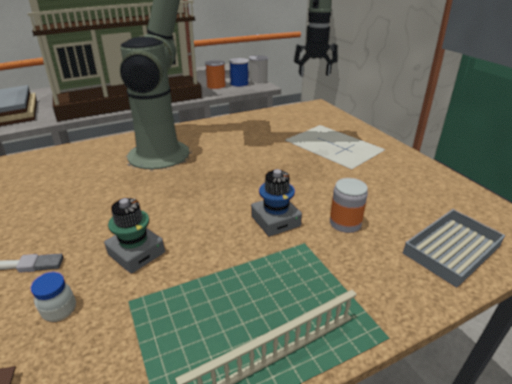

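The top view shows the blue driver at about (203,220), the green one at (384,232), and the tin at (125,182). The arm is out of view. Next I locate these and zoom in on the green collar.

Run:
```python
from h import *
im,d,c,W=snap('top')
hsv=cv2.cvtColor(im,cv2.COLOR_RGB2HSV)
# noses (grey-white, small) inside windows
for n,(x0,y0,x1,y1) in dict(green=(355,200,415,265),blue=(175,195,235,250)).items():
    sub=im[y0:y1,x0:x1].astype(int);m=((sub.min(2)>120)&(np.ptp(sub,2)<40)).astype(np.uint8)
    k,l,st,ce=cv2.connectedComponentsWithStats(m);i=1+st[1:,4].argmax()
    p=ce[i]+[x0,y0];print(n,'nose',p,st[i],onplane(p,c,W,.152),pt(p,d,c,W))
    h=hsv[y0:y1,x0:x1]; lo,hi=((60,80,40),(95,255,255)) if n=='green' else ((100,80,40),(130,255,255))
    ys,xs=np.nonzero(cv2.inRange(h,lo,hi)); e=cv2.minEnclosingCircle(np.c_[xs+x0,ys+y0].astype(np.float32));print('disc',e,onplane(e[0],c,W,.1))
    ys,xs=np.nonzero(cv2.inRange(h,(24,150,150),(34,255,255)));
    if len(xs): q=[xs.mean()+x0,ys.mean()+y0];print('arrow',q,len(xs),onplane(q,c,W,.1))
    if n=='green': cv2.imwrite('pics/gz.png',cv2.resize(sub.astype(np.uint8)[:,:,::-1],None,fx=8,fy=8,interpolation=cv2.INTER_CUBIC))
print('tin',onplane((122,174),c,W,.115),pt((122,174),d,c,W))
```

```text
green nose [391.6984127  227.58730159] [33 23  9 10 63] [[ 0.48427609 -0.16508345  0.152     ]] [[ 0.48459205 -0.16590844  0.14909494]]
disc ((384.5, 231.0), 23.11394691467285) [[ 0.48379889 -0.16501841  0.1       ]]
arrow [np.float64(375.6), np.float64(212.5)] 20 [[ 0.52061161 -0.14989597  0.1       ]]
blue nose [199.02941176 217.05882353] [20 18  9  9 68] [[0.51460911 0.18783465 0.152     ]] [[0.5146409  0.1878592  0.15177716]]
disc ((202.0483856201172, 221.0483856201172), 23.034536361694336) [[0.51409449 0.18778898 0.1       ]]
arrow [np.float64(201.21428571428572), np.float64(200.42857142857142)] 14 [[0.55454525 0.18899252 0.1       ]]
tin [[0.60877936 0.34312728 0.115     ]] [[0.60909593 0.34348957 0.11366976]]
```

View pics/gz.png

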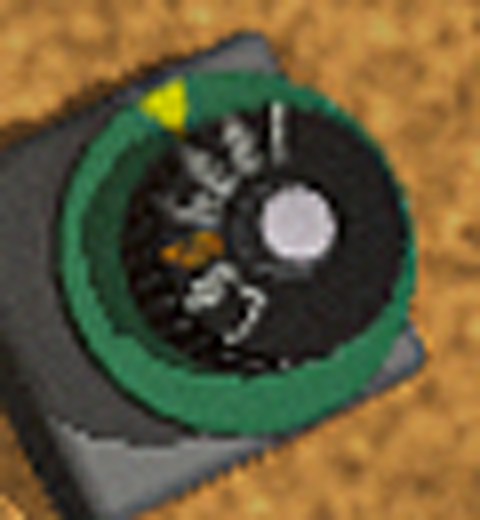

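```bash
python3 -m creep '[[-2.9,2.5,0,0,0,0,0],[-2.9,2.5,0,0,0,0,0],[-2.9,2.5,0,0,0,0,0],[-2.9,2.5,0,0,0,0,0],[-2.9,2.5,0,0,0,0,0],[-2.9,2.5,0,0,0,0,0],[-2.9,2.5,0,0,0,0,0],[-2.9,2.5,0,0,0,0,0],[-2.9,2.5,0,0,0,0,0],[-2.9,2.5,0,0,0,0,0],[-2.9,2.5,0,0,0,0,0],[-2.9,2.5,0,0,0,0,0],[-2.9,2.5,0,0,0,0,0],[-2.9,2.5,0,0,0,0,0],[-2.9,2.5,0,0,0,0,0],[-2.9,2.5,0,0,0,0,0],[-2.9,2.5,0,0,0,0,0],[-2.9,2.5,0,0,0,0,0],[-2.9,2.5,0,0,0,0,0],[-2.9,2.5,0,0,0,0,0]]'
python3 - <<'E'
from h import *
im,d,c,W=snap('wrist','w1.png'); s=r.state()
print(s['tool_pos'],s['ee_rot'],s['q'],r.tips_ahead); print(np.array(c['mount']),c['fx'],c['cx'],c['cy'])
t=T_tool(s); print('to go, tool axes cm',100*(t[:3,:3].T@(np.array([.484,-.165,.131])-s['tool_pos'])))
print(proj([.484,-.165,.14],c,W),proj([.484,-.165,.152],c,W))
E
```

```text
time: 2.15
tool_pos: [0.4773, -0.1542, 0.2239]
ee_rot: [-180.0, -0.0, 75.7]
ft_force: [0.2, 0.9, 0.4]
width: 0.0852
[ 0.48045142 -0.15946148  0.22400203] [179.78951805   0.20913192  75.45687872] [-26.62133506  13.88872652 -17.69449716  58.16719274  -0.16045815
 -12.0789474 ] 0.022
[[ 9.99999354e-01  5.04858980e-04  1.01815767e-03 -1.70751457e-03]
 [-7.64050240e-04  9.61880132e-01  2.73470341e-01 -6.98032563e-02]
 [-8.41281673e-04 -2.73470943e-01  9.61879897e-01 -1.50482494e-01]
 [ 0.00000000e+00  0.00000000e+00  0.00000000e+00  1.00000000e+00]] 309.3569668322909 253.58827839648362 198.47126494254368
to go, tool axes cm [-0.41304876  0.44839073  9.30348273]
[[244.29895432 213.32431385]] [[243.86059791 218.3575614 ]]
```

View pics/w1.png

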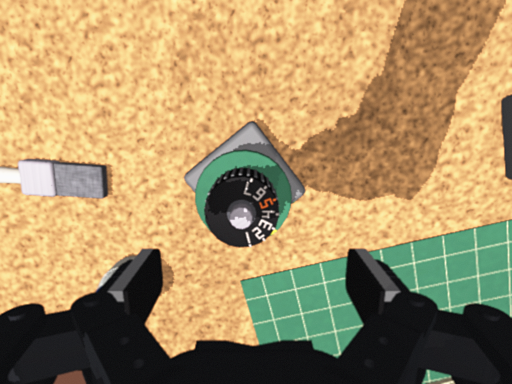

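The wrist view shows the green collar at about (240,212), with the orange 5 at (266,202) and the nose at (241,214). I'll re-measure now that the arm has settled.

```bash
cat > ang.py <<'E'
from h import *
def measure(c0,fn=None,name='wrist'):
    im,d,c,W=snap(name,fn); hsv=cv2.cvtColor(im,cv2.COLOR_RGB2HSV)
    out={}
    def near(mask,z,rad,big=False):
        ys,xs=np.nonzero(mask)
        if len(xs)==0: return np.zeros((0,2)),np.zeros((0,3))
        P=onplane(np.c_[xs,ys].astype(float),c,W,z);k=np.hypot(*(P[:,:2]-c0).T)<rad
        return np.c_[xs,ys][k],P[k]
    i=im.astype(int)
    px,P=near((i.min(2)>110)&(np.ptp(i,2)<60),.152,.013); out['nose']=(P[:,:2].min(0)+P[:,:2].max(0))/2,len(P),np.ptp(P[:,:2],0)
    px,P=near(cv2.inRange(hsv,(3,170,130),(17,255,255)),.14,.031); out['five']=P.mean(0)[:2],len(P),np.ptp(P[:,:2],0)
    px,P=near(cv2.inRange(hsv,(24,170,120),(34,255,255)),.1,.055); out['arrow']=(P.mean(0)[:2] if len(P) else None),len(P)
    px,P=near(cv2.inRange(hsv,(65,100,30),(95,255,255)),.1,.06)
    if len(P): e=cv2.minEnclosingCircle((P[:,:2]*1000).astype(np.float32)); out['disc']=e
    ax=out['nose'][0]
    f=out['five'][0]-ax; out['five_yaw']=np.degrees(np.arctan2(f[1],f[0])),np.hypot(*f)
    f=out['five'][0]-c0; out['five_yaw_c0']=np.degrees(np.arctan2(f[1],f[0])),np.hypot(*f)
    if out['arrow'][0] is not None:
        for k,a in (('nose',ax),('c0',c0)):
            f=out['arrow'][0]-a; out['arrow_yaw_'+k]=np.degrees(np.arctan2(f[1],f[0])),np.hypot(*f)
    for k,v in out.items(): print(k,v)
    return im,d,c,W
E
python3 - <<'E'
from ang import *
s=r.state();print(s['tool_pos'],s['qvel'].round(2))
measure(np.array([.484,-.165]),'w2.png'); print('--top')
measure(np.array([.484,-.165]),'t2.png','top')
t=cv2.imread('pics/w2.png')[140:260,180:310]; cv2.imwrite('pics/w2z.png',cv2.resize(t,None,fx=5,fy=5,interpolation=cv2.INTER_CUBIC))
E
```

```text
[ 0.48045142 -0.15946148  0.22400203] [ 2.73 -2.85 -4.16 -0.25  1.44  5.21]
nose (array([ 0.485649  , -0.16427132]), 419, array([0.02207353, 0.02298631]))
five (array([ 0.47967996, -0.14577008]), 68, array([0.00677217, 0.01312127]))
arrow (array([ 0.52042352, -0.14786943]), 1)
disc ((481.9856872558594, -166.93316650390625), 43.97504425048828)
five_yaw (np.float64(107.88120577313484), np.float64(0.01944030677465057))
five_yaw_c0 (np.float64(102.66139871117043), np.float64(0.01970920275467456))
arrow_yaw_nose (np.float64(25.251564390429756), np.float64(0.03844853154605115))
arrow_yaw_c0 (np.float64(25.188354764901824), np.float64(0.04025083181381119))
--top
nose (array([ 0.4826777 , -0.16648276]), 14, array([0.00915646, 0.01013275]))
five (array([ 0.48029326, -0.13814091]), 1, array([0., 0.]))
arrow (None, 0)
disc ((483.52911376953125, -165.18658447265625), 44.9092903137207)
five_yaw (np.float64(94.8090589173994), np.float64(0.02844197725326978))
five_yaw_c0 (np.float64(97.8575807599807), np.float64(0.027113663419949717))
```

View pics/w2z.png

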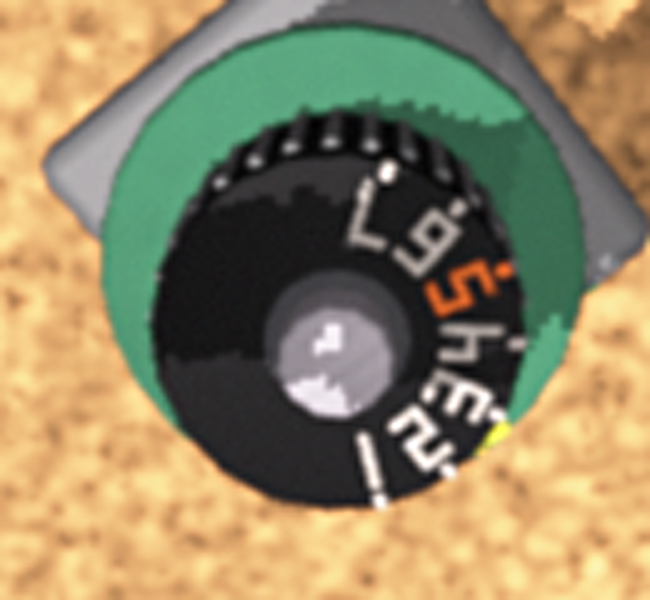

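The view is sharp: the orange 5's tick is at crop (505,269), tick 1 at (380,502), tick 7 at (389,170), and the yellow arrow is just visible at (497,437), between 2 and 3. I'll work out angles from the ticks.

Run:
```python
from h import *
from scipy.optimize import least_squares
s=r.state(); c=cams.calibration('wrist')
s0=dict(s);s0['tool_pos']=[0.48045142,-0.15946148,0.22400203];s0['ee_rot']=[179.78951805,0.20913192,75.45687872]
W=T_tool(s0)@np.array(c['mount']); print(s['tool_pos'],s['ee_rot'])
tk=np.array([(380,502),(450,472),(497,414),(517,343),(505,269),(459,207),(389,170)])/5+[179.9,139.9]
P=onplane(tk,c,W,.14)[:,:2]; n=np.arange(7)
f=lambda v:(P-v[:2]-v[2]*np.c_[np.cos(v[3]+n*.4363),np.sin(v[3]+n*.4363)]).ravel()
o=least_squares(f,[.484,-.165,.027,0]);print(o.x,np.degrees(o.x[3]),'five',np.degrees(o.x[3]+4*.4363),'rms mm',1e3*np.sqrt(np.mean(o.fun**2)))
T=T_tool(s);print('to go cm',100*T[:3,:3].T@(np.array([.484,-.165,.131])-T[:3,3]), 100*T[:3,:3].T@(np.r_[o.x[:2],.131]-T[:3,3]))
a=onplane([(497/5+179.9,437/5+139.9)],c,W,.1)[0,:2]-[.484,-.165];print('arrow',np.degrees(np.arctan2(a[1],a[0])),np.hypot(*a))
```

```text
[ 0.4774969  -0.15439085  0.22355468] [-1.79968520e+02 -8.42230093e-03  7.55183020e+01]
[ 0.48357239 -0.16716087  0.02871975 -0.0113075 ] -0.6478720628778452 five 99.34472234335344 rms mm 0.12063063552270417
to go cm [-0.86594382  0.90003641  9.25484749] [-1.08585829  0.91267057  9.25480822]
arrow 25.370650406568014 0.04206526559345632
```

```bash
python3 -m creep '[[-0.45,0.45,1,0,0,0,0],[-0.45,0.45,1,0,0,0,0],[0,0,1,0,0,0,0],[0,0,0.5,0,0,0,0],[0,0,0,0,0,0,0],[0,0,0,0,0,0,0],[0,0,0,0,0,0,0],[0,0,0,0,0,0,0]]'
python3 - <<'E'
from ang import *
s=r.state();print(s['tool_pos'],s['ee_rot'],s['qvel'].round(2),s['ft_force'])
measure(np.array([.484,-.165]),'w3.png')
c=cams.calibration('wrist');W=T_tool(s)@np.array(c['mount']); im=cv2.imread('pics/w3.png')
for z,rad in ((.14,.03),(.1,.045),(.152,.009)):
    a=np.linspace(0,6.28,60); q=proj(np.c_[.484+rad*np.cos(a),-.165+rad*np.sin(a),0*a+z],c,W); cv2.polylines(im,[(q*16).astype(int)],True,(255,0,255),1,cv2.LINE_AA,4)
q=proj([.484,-.165,.14],c,W)[0].astype(int); t=im[q[1]-75:q[1]+75,q[0]-90:q[0]+90];print(q)
cv2.imwrite('pics/w3z.png',cv2.resize(t,None,fx=4,fy=4,interpolation=cv2.INTER_CUBIC))
E
```

```text
time: 3.1
tool_pos: [0.4838, -0.1636, 0.1897]
ee_rot: [179.9, 0.0, 75.7]
ft_force: [0.3, 0.8, 0.0]
width: 0.0855
[ 0.4838311  -0.16362189  0.18966045] [1.79949557e+02 1.07196786e-02 7.56987846e+01] [-0.13  0.03  0.   -0.   -0.06 -0.01] [0.33026103 0.80992143 0.02726221]
nose (array([ 0.48556937, -0.16475523]), 557, array([0.02203519, 0.02296372]))
five (array([ 0.47976325, -0.14558701]), 95, array([0.00694827, 0.01321559]))
arrow (None, 0)
disc ((481.95989990234375, -166.9420166015625), 44.04900360107422)
five_yaw (np.float64(106.8517255755508), np.float64(0.02002827534887168))
five_yaw_c0 (np.float64(102.31135473262043), np.float64(0.019869936854741862))
[253 217]
```

View pics/w3z.png

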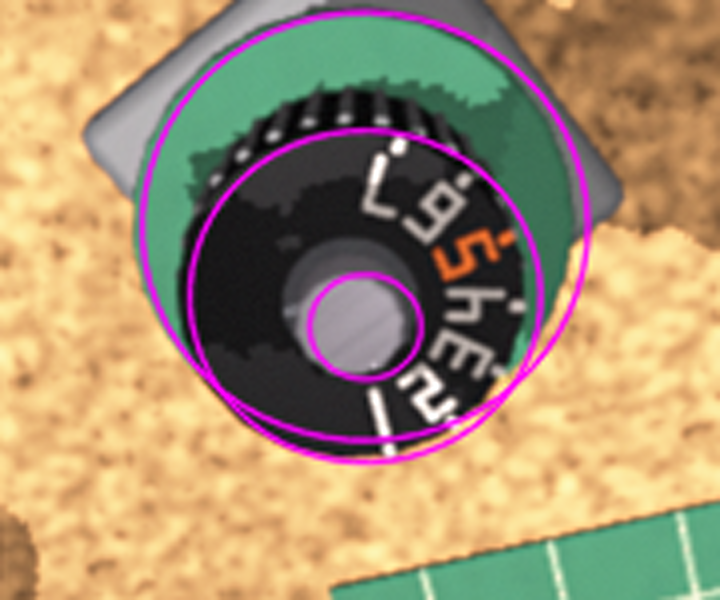

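The magenta outlines are about 1 mm off the picture, along tool -x. The axis is therefore near (0.4837,-0.166), and numeral 2 is at the arrow, so three clicks remain (1.31 rad clockwise). I'll descend and close gently.

```bash
python3 -m creep '[[-0.2,0.05,1,0,0,0,0],[0,0,1.5,0,0,0,0],[0,0,1.5,0,0,0,0],[0,0,1.0,0,0,0,0],[0,0,0.7,0,0,0,0],[0,0,0.3,0,0,0,0],[0,0,0,0,0,0,0],[0,0,0,0,0,0,0]]'
python3 -m creep '[[0,0,0,0,0,0,0.5],[0,0,0,0,0,0,0.5],[0,0,0,0,0,0,0.5],[0,0,0,0,0,0,0.5],[0,0,0,0,0,0,0.5],[0,0,0,0,0,0,0.5],[0,0,0,0,0,0,0.5],[0,0,0,0,0,0,0.5]]' 30
```

```text
time: 3.95
tool_pos: [0.4839, -0.1658, 0.1296]
ee_rot: [180.0, 0.0, 75.7]
ft_force: [-0.5, -0.8, 0.6]
width: 0.0852
time: 4.75
tool_pos: [0.4848, -0.1662, 0.131]
ee_rot: [179.8, 0.0, 75.7]
ft_force: [-0.6, -0.2, 9.9]
width: 0.0428
```

The width of 43 mm doesn't fit a 60 mm collar, so I'm looking before turning.

Run:
```python
from ang import *
s=r.state();print(s['tool_pos'],s['width'],s['ft_force'],s['ft_torque'])
a=snap('wrist','w4.png')[0];b=snap('scene','s4.png')[0][150:300,70:270]
cv2.imwrite('pics/m4.png',np.vstack([cv2.resize(a[100:,:],(600,333)),cv2.resize(b,(347,260),interpolation=cv2.INTER_CUBIC) if 0 else cv2.copyMakeBorder(cv2.resize(b,(347,260),interpolation=cv2.INTER_CUBIC),0,0,0,253,cv2.BORDER_CONSTANT)])[:,:,::-1])
```

```text
[ 0.4847702  -0.16624426  0.1309837 ] 0.04279246688200362 [-0.6065608  -0.15300451  9.86251691] [0.18328886 0.30249141 0.01224835]
```

View pics/m4.png

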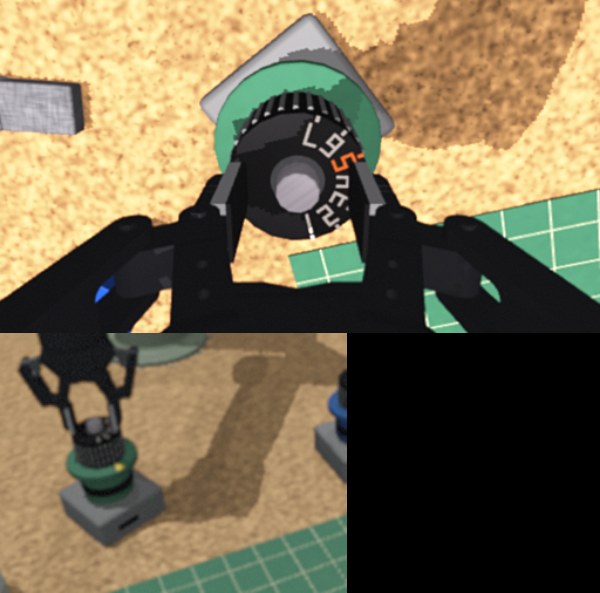

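Run:
```python
from ang import *
im,d,c,W=snap('wrist'); s=r.state(); M=np.array(c['mount'])
print('grasp pt px (full img)',proj([[0,0,.003],[.021,0,.022],[-.021,0,.022],[.021,0,-.01]],c,M))
sc=512/600; 
for n,p in dict(nose=(297,190),top1=(312,225),topblk=(262,150),five=(345,162),padLtip=(232,185),padRtip=(368,185),padL2=(222,200),padR2=(375,200),discL=(230,110)).items():
    q=np.array(p)*[sc,284/333]+[0,100]; print(n,q.round(),'tool mm',(1e3*pt(q,d,c,M))[0].round(1),'world',pt(q,d,c,W)[0].round(4))
dd=(d[100:]*1000).clip(100,300); v=((dd-100)/200*255).astype(np.uint8)
cv2.imwrite('pics/d4.png',cv2.resize(cv2.applyColorMap(v,cv2.COLORMAP_JET),(600,333)))
im,d,c,W=snap('top'); 
for p in ((391,227),(384,240),(398,240),(376,225)): print('top',p,im[p[1],p[0]],pt(p,d,c,W).round(4))
```

```text
grasp pt px (full img) [[256.41151659 245.19529089]
 [291.22728049 231.90411351]
 [220.97782239 231.87509537]
 [298.8074107  256.15142492]]
nose [253. 262.] tool mm [ -1.6  -2.7 -21.4] world [ 0.4817 -0.1671  0.1524]
top1 [266. 292.] tool mm [  5.   20.  -10.4] world [ 0.5053 -0.1663  0.1415]
topblk [224. 228.] tool mm [-16.2 -14.8  -9.4] world [ 0.4664 -0.1783  0.1404]
five [294. 238.] tool mm [ 18.3 -10.1 -11.1] world [ 0.4794 -0.146   0.142 ]
padLtip [198. 258.] tool mm [-24.7 -10.9 -33.5] world [ 0.468  -0.1874  0.1644]
padRtip [314. 258.] tool mm [ 23.5 -11.  -33.7] world [ 0.4798 -0.1407  0.1646]
padL2 [189. 271.] tool mm [-26.1 -10.9 -44. ] world [ 0.4676 -0.1888  0.175 ]
padR2 [320. 271.] tool mm [ 23.6 -11.5 -45.2] world [ 0.4793 -0.1405  0.1761]
discL [196. 194.] tool mm [-36.1 -21.4  30.1] world [ 0.4552 -0.196   0.1008]
top (391, 227) [16 15 10] [[ 0.4723 -0.1302  0.2709]]
top (384, 240) [4 4 2] [[ 0.4632 -0.1528  0.1375]]
top (398, 240) [39 35 31] [[ 0.462  -0.1788  0.1402]]
top (376, 225) [16 12  7] [[ 0.4874 -0.13    0.1755]]
```

Run:
```python
from ang import *
im,d,c,W=snap('wrist'); M=np.array(c['mount'])
for x in (196,200,203,206): print(x,[ (y,*(1e3*pt((x,y),d,c,M))[0].round().astype(int)) for y in range(232,272,4)])
a=cv2.resize(im[210:330,160:350],None,fx=3,fy=3,interpolation=cv2.INTER_CUBIC)
b=snap('scene')[0][155:225,75:175]; b=cv2.resize(b,(570,399),interpolation=cv2.INTER_CUBIC)
cv2.imwrite('pics/m5.png',cv2.resize(np.vstack([a,b]),None,fx=.78,fy=.78)[:,:,::-1])
```

```text
196 [(232, np.int64(-31), np.int64(-10), np.int64(-2)), (236, np.int64(-30), np.int64(-10), np.int64(-8)), (240, np.int64(-28), np.int64(-12), np.int64(-17)), (244, np.int64(-28), np.int64(-11), np.int64(-20)), (248, np.int64(-27), np.int64(-12), np.int64(-25)), (252, np.int64(-26), np.int64(-12), np.int64(-30)), (256, np.int64(-25), np.int64(-12), np.int64(-33)), (260, np.int64(-25), np.int64(-11), np.int64(-36)), (264, np.int64(-24), np.int64(-12), np.int64(-41)), (268, np.int64(-24), np.int64(-12), np.int64(-43))]
200 [(232, np.int64(-28), np.int64(-13), np.int64(-10)), (236, np.int64(-28), np.int64(-11), np.int64(-10)), (240, np.int64(-27), np.int64(-12), np.int64(-17)), (244, np.int64(-26), np.int64(-12), np.int64(-21)), (248, np.int64(-25), np.int64(-12), np.int64(-25)), (252, np.int64(-25), np.int64(-11), np.int64(-29)), (256, np.int64(-24), np.int64(-11), np.int64(-32)), (260, np.int64(-23), np.int64(-11), np.int64(-36)), (264, np.int64(-23), np.int64(-11), np.int64(-39)), (268, np.int64(-23), np.int64(-9), np.int64(-39))]
203 [(232, np.int64(-26), np.int64(-13), np.int64(-10
[... 287 characters left out ...]
.int64(-11), np.int64(-32)), (260, np.int64(-23), np.int64(-9), np.int64(-32)), (264, np.int64(-23), np.int64(-7), np.int64(-32)), (268, np.int64(-23), np.int64(-5), np.int64(-32))]
206 [(232, np.int64(-25), np.int64(-13), np.int64(-11)), (236, np.int64(-25), np.int64(-10), np.int64(-8)), (240, np.int64(-24), np.int64(-12), np.int64(-17)), (244, np.int64(-23), np.int64(-11), np.int64(-20)), (248, np.int64(-23), np.int64(-10), np.int64(-22)), (252, np.int64(-23), np.int64(-9), np.int64(-23)), (256, np.int64(-23), np.int64(-7), np.int64(-24)), (260, np.int64(-23), np.int64(-5), np.int64(-24)), (264, np.int64(-23), np.int64(-3), np.int64(-24)), (268, np.int64(-23), np.int64(-2), np.int64(-25))]
```

View pics/m5.png

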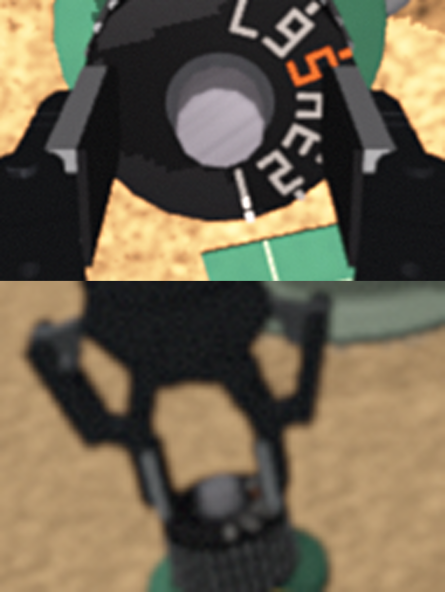

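The fingertips are standing on the collar's top face. By depth they sit at tool z ≈ -10 mm, not +9 to +22 mm as the spec implies. I'll lift off, then measure the actual tips in free air at about 60 mm opening.

```bash
python3 -m creep '[[0,0,-1,0,0,0,0.5],[0,0,-2,0,0,0,0.5],[0,0,-2,0,0,0,0.25],[0,0,0,0,0,0,0.25],[0,0,0,0,0,0,0.25],[0,0,0,0,0,0,0.25],[0,0,0,0,0,0,0.25]]'
cat > tips.py <<'E'
from ang import *
im,d,c,W=snap('wrist'); M=np.array(c['mount']); s=r.state(); print(s['tool_pos'],s['width'],s['ft_force'])
ys,xs=np.mgrid[100:384:1,0:512]; px=np.c_[xs.ravel(),ys.ravel()]; P=1e3*pt(px,d,c,M); z=d[px[:,1],px[:,0]]
k=(z>0)&(abs(P[:,1])<14)&(abs(P[:,0])<60)&(P[:,2]<35)&(abs(P[:,0])>15)
for sg in (-1,1):
    q=P[k&(sg*P[:,0]>0)]; h,e=np.histogram(q[:,2],np.arange(-70,40,5)); print(sg,dict(zip(e[:-1].astype(int).tolist(),h.tolist())))
    t=q[q[:,2]>np.percentile(q[:,2],97)]; print('end: zmax',q[:,2].max(),'x',np.percentile(t[:,0],[5,95]),'y',np.percentile(t[:,1],[5,95]))
w=(T_tool(s)@np.c_[P/1e3,np.ones(len(P))].T).T
t5=w[(abs(w[:,0]-.484)<.03)&(abs(w[:,1]+.165)<.03)&(z>0)]; print('scene z pctl',np.percentile(t5[:,2],[5,50,95,99]))
E
python3 tips.py
```

```text
time: 5.75
tool_pos: [0.4829, -0.1653, 0.1782]
ee_rot: [-179.9, -0.0, 75.7]
ft_force: [0.2, -0.5, -0.9]
width: 0.064
[ 0.48295399 -0.16536848  0.17830157] 0.06408582255021085 [-0.37861683 -0.26014495  0.15598044]
-1 {-70: 2722, -65: 805, -60: 397, -55: 342, -50: 302, -45: 355, -40: 305, -35: 296, -30: 264, -25: 211, -20: 135, -15: 19, -10: 0, -5: 0, 0: 0, 5: 0, 10: 0, 15: 0, 20: 0, 25: 0, 30: 0}
end: zmax -13.816013612716588 x [-44.01619996 -33.38521203] y [-11.51726554   8.3403914 ]
1 {-70: 2790, -65: 840, -60: 362, -55: 343, -50: 293, -45: 361, -40: 319, -35: 298, -30: 258, -25: 215, -20: 132, -15: 16, -10: 0, -5: 0, 0: 0, 5: 0, 10: 0, 15: 0, 20: 0, 25: 0, 30: 0}
end: zmax -13.09040574708184 x [30.25659141 41.02436445] y [-11.60990443   8.48942036]
scene z pctl [0.13352718 0.26313044 0.27861837 0.28117423]
```

The tips are really about 14 mm behind the TCP at this opening, roughly 28 mm short of the spec. The depth image and the contact height agree on that. So the TCP should go to z ≈ 0.100, which puts the tips at about 0.113, above the shoulder at 0.100. I'll open and descend in small steps, watching the force.

```bash
python3 -m creep '[[0,0,0,0,0,0,0],[0,0,0,0,0,0,0],[0,0,1,0,0,0,0],[0,0,1.5,0,0,0,0],[0,0,1.5,0,0,0,0],[0,0,0.8,0,0,0,0],[0,0,0,0,0,0,0],[0,0,0,0,0,0,0]]'
python3 -m creep '[[0,0,0.5,0,0,0,0],[0,0,0.5,0,0,0,0],[0,0,0.5,0,0,0,0],[0,0,0,0,0,0,0],[0,0,0,0,0,0,0]]'
python3 -m creep '[[0,0,0.5,0,0,0,0],[0,0,0.5,0,0,0,0],[0,0,0.5,0,0,0,0],[0,0,0,0,0,0,0],[0,0,0,0,0,0,0]]'
```

```text
time: 6.6
tool_pos: [0.4836, -0.1657, 0.1312]
ee_rot: [-180.0, -0.0, 75.7]
ft_force: [-0.3, -0.1, -0.1]
width: 0.0852
time: 7.1
tool_pos: [0.4834, -0.1656, 0.116]
ee_rot: [-180.0, -0.0, 75.7]
ft_force: [-0.4, 1.2, 0.6]
width: 0.0855
time: 7.6
tool_pos: [0.4834, -0.1656, 0.1009]
ee_rot: [-180.0, -0.0, 75.7]
ft_force: [-1.1, 0.0, -0.2]
width: 0.0857
```

```bash
python3 -m creep '[[0,0,0,0,0,0,0.45],[0,0,0,0,0,0,0.45],[0,0,0,0,0,0,0.45],[0,0,0,0,0,0,0.45],[0,0,0,0,0,0,0.45],[0,0,0,0,0,0,0.45]]' 30; python3 -c "
from h import *
print(r.state()['ft_torque'])"
```

```text
time: 8.2
tool_pos: [0.4837, -0.166, 0.1016]
ee_rot: [180.0, 0.0, 75.7]
ft_force: [-1.5, -0.5, 5.4]
width: 0.0591
[-0.09106937  0.40094893 -0.01102693]
```

The width reads 59 mm, so the collar is gripped with little side force. Now I turn it three clicks clockwise (+tool z).

```bash
python3 -m creep '[[0,0,0,0,0,0.1,0.45],[0,0,0,0,0,0.1,0.45],[0,0,0,0,0,0.1,0.45],[0,0,0,0,0,0.1,0.45]]'; python3 -m creep '[[0,0,0,0,0,0.1,0.45],[0,0,0,0,0,0.1,0.45],[0,0,0,0,0,0.1,0.45],[0,0,0,0,0,0.1,0.45],[0,0,0,0,0,0.1,0.45],[0,0,0,0,0,0.1,0.45],[0,0,0,0,0,0.1,0.45],[0,0,0,0,0,0.1,0.45],[0,0,0,0,0,0.11,0.45],[0,0,0,0,0,0,0.45],[0,0,0,0,0,0,0.45],[0,0,0,0,0,0,0.45]]'
python3 - <<'E'
from ang import *
im,d,c,W=snap('wrist','w6.png'); print(r.state()['q'],r.state()['ft_torque'])
cv2.imwrite('pics/w6z.png',cv2.resize(im[120:340,130:390],None,fx=2.5,fy=2.5,interpolation=cv2.INTER_CUBIC)[:,:,::-1])
E
```

```text
time: 8.6
tool_pos: [0.4837, -0.1659, 0.1016]
ee_rot: [180.0, 0.0, 52.5]
ft_force: [-1.8, -0.6, 5.5]
width: 0.0591
time: 9.8
tool_pos: [0.4838, -0.1658, 0.1016]
ee_rot: [180.0, -0.0, 0.6]
ft_force: [-1.4, 0.1, 5.5]
width: 0.0593
[-2.71919081e+01  2.15339739e+01 -2.67235873e+01  4.17074868e+01
 -1.18673612e-02  6.21867590e+01] [-0.04118164  0.37842675 -0.05516402]
```

View pics/w6z.png

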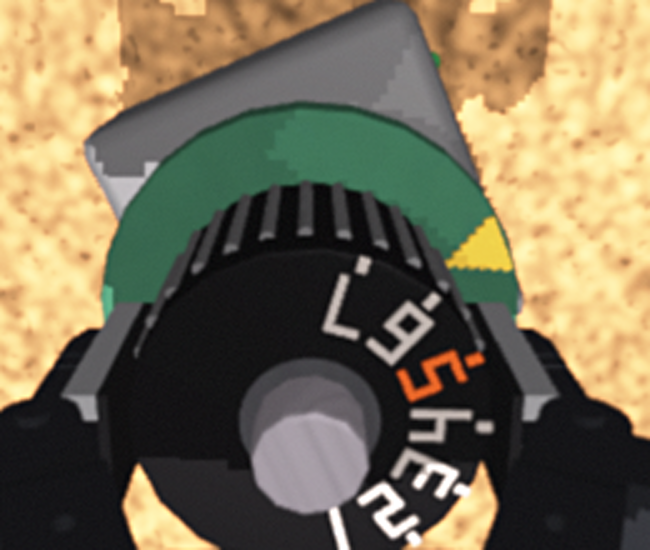

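The collar turned with the gripper: 5's tick is at crop (475,359), and the yellow arrow is fully visible at (487,245), with its inner tip at (446,265). I'll compute the remaining error.

```bash
cat > fin.py <<'E'
from h import *
from scipy.optimize import least_squares
def err(tk,arrow,c,W,z=.14):
    P=onplane(tk,c,W,z)[:,:2]; n=np.array(list(range(7)))[:len(tk)]
    return P
E
python3 - <<'E'
from h import *
from scipy.optimize import least_squares
s=r.state(); c=cams.calibration('wrist'); W=T_tool(s)@np.array(c['mount'])
im=cv2.cvtColor(cv2.imread('pics/w6.png'),cv2.COLOR_BGR2HSV)
f=lambda p:np.array(p)/2.5+[129.8,119.8]
tk=f([(415,540),(460,492),(484,427),(475,359),(431,300),(363,265)]); n=np.arange(1,7)
P=onplane(tk,c,W,.14)[:,:2]
g=lambda v:(P-v[:2]-v[2]*np.c_[np.cos(v[3]+n*.43633),np.sin(v[3]+n*.43633)]).ravel()
o=least_squares(g,[.484,-.165,.027,-1.3]);print(o.x,'rms mm',1e3*np.sqrt(np.mean(o.fun**2)),'five yaw',np.degrees(o.x[3]+4*.43633))
m=cv2.inRange(im,(22,120,120),(34,255,255)); m[:190]=0;m[240:]=0;m[:,:300]=0;m[:,345:]=0
ys,xs=np.nonzero(m); print(len(xs),xs.mean(),ys.mean())
for nm,q in (('centroid',(xs.mean(),ys.mean())),('tip',f((446,265))),('base',(f((495,217))+f((513,270)))/2)):
    A=onplane([q],c,W,.1)[0,:2]; 
    for z,cc in (('fit',o.x[:2]),('nom',[.4838,-.166])): a=A-cc; print(nm,z,np.degrees(np.arctan2(a[1],a[0])),np.hypot(*a))
E
```

```text
[ 0.48283798 -0.16835253  0.02895993 -1.32527566] rms mm 0.17287617448386047 five yaw 24.06676786767139
349 322.94555873925503 219.34957020057305
centroid fit 24.389339276505112 0.03962693255928955
centroid nom 21.744256660418138 0.037819618249406634
tip fit 23.907224710428952 0.03131906346264423
tip nom 20.489761530557026 0.02953873481195125
base fit 23.54233165091095 0.04405965829558814
base nom 21.13940615774169 0.042275225119314974
```

Measured in the same view, 5 is at yaw 24.1° and the arrow at 23.5–24.4°, which agrees within about 0.5°. Now I release, let it settle, and rise straight up.

```bash
python3 -m creep '[[0,0,0,0,0,0,0],[0,0,0,0,0,0,0],[0,0,0,0,0,0,0],[0,0,0,0,0,0,0],[0,0,0,0,0,0,0],[0,0,-1,0,0,0,0],[0,0,-2,0,0,0,0],[0,0,-2,0,0,0,0],[0,0,-2,0,0,0,0],[0,0,-2,0,0,0,0],[0,0,-2,0,0,0,0],[0,-2,-1,0,0,0,0],[0,0,0,0,0,0,0],[0,0,0,0,0,0,0],[0,0,0,0,0,0,0],[0,0,0,0,0,0,0]]'
python3 - <<'E'
from ang import *
im,d,c,W=snap('wrist','w7.png'); q=proj([.484,-.165,.14],c,W)[0].astype(int); print(q)
x0,y0=max(q[0]-60,0),max(q[1]-50,0); t=im[y0:y0+100,x0:x0+120]; print(x0,y0)
b,d2,c2,W2=snap('top','t7.png')
t2=np.hstack([b[195:260,355:415],b[190:255,175:235]])
cv2.imwrite('pics/w7z.png',np.vstack([cv2.resize(t,(480,400),interpolation=cv2.INTER_CUBIC),cv2.resize(t2,(480,260),interpolation=cv2.INTER_CUBIC)])[:600,:,::-1])
a=cv2.imread('pics/top.png').astype(int);bb=b[:,:,::-1].astype(int)
D=abs(a-bb).max(2)
print('blue change',(D[195:250,175:235]>40).sum(),'tin change',(D[150:215,95:160]>40).sum(),'tin top',pt((122,174),d2,c2,W2))
E
```

```text
time: 11.45
tool_pos: [0.483, -0.1459, 0.2206]
ee_rot: [-180.0, 0.1, 0.6]
ft_force: [-0.2, 0.8, -0.2]
width: 0.0849
[255 224]
195 174
blue change 0 tin change 0 tin top [[0.60845838 0.34275996 0.11634876]]
```

View pics/w7z.png

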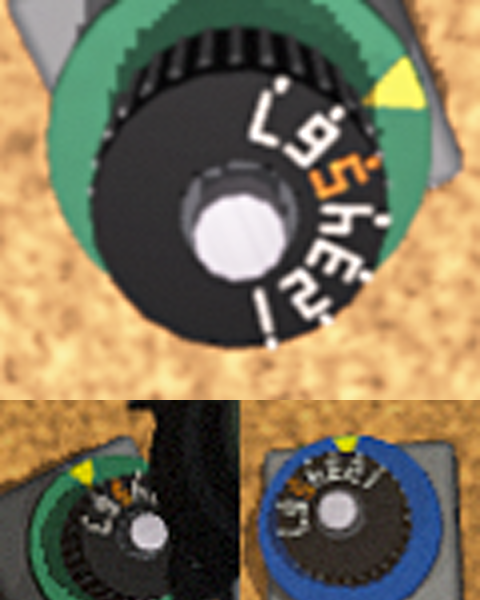

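The wrist view is clear: 5's tick is at crop (374,161), the arrow at (402,85), and the gripper is off the collar. The blue driver and tin show no pixel changes in the top view. One numeric check remains before handing in.

Run:
```python
from h import *
from scipy.optimize import least_squares
s=r.state(); c=cams.calibration('wrist'); W=T_tool(s)@np.array(c['mount'])
f=lambda p:np.array(p)/4+[194.9,173.9]
tk=f([(271,344),(327,322),(366,278),(388,220),(374,161),(335,112),(281,83)]); n=np.arange(7)
P=onplane(tk,c,W,.14)[:,:2]
g=lambda v:(P-v[:2]-v[2]*np.c_[np.cos(v[3]+n*.43633),np.sin(v[3]+n*.43633)]).ravel()
o=least_squares(g,[.484,-.165,.027,-1.3]);print(o.x[:3],'rms mm',1e3*np.sqrt(np.mean(o.fun**2)),'five yaw',np.degrees(o.x[3]+4*.43633))
for q in ((402,85),(372,103),(417,82)):
    a=onplane([f(q)],c,W,.1)[0,:2]-o.x[:2]; print(np.degrees(np.arctan2(a[1],a[0])),np.hypot(*a))
# top view: orange centroid and arrow
im=cv2.cvtColor(cv2.imread('pics/t7.png'),cv2.COLOR_BGR2HSV); c=cams.calibration('top');W=np.array(c['world_from_camera'])
for nm,lo,hi,z in (('five',(8,150,90),(20,255,255),.14),('arrow',(24,150,150),(34,255,255),.1)):
    m=cv2.inRange(im[203:245,365:400] if nm=='five' else im[200:225,365:385],lo,hi); ys,xs=np.nonzero(m)
    a=onplane([(xs.mean()+365,ys.mean()+(203 if nm=='five' else 200))],c,W,z)[0,:2]-[.484,-.165]; print(nm,len(xs),np.degrees(np.arctan2(a[1],a[0])),np.hypot(*a))
```

```text
[ 0.48312015 -0.16819824  0.02909858] rms mm 0.2915591672069491 five yaw 24.268179484796295
24.493247676573155 0.04065354347049999
22.41642698153999 0.032848117673763555
23.558407788031452 0.044030738836297094
five 146 29.34063073247277 0.04756775096276921
arrow 22 22.915558530580924 0.03936743820761293
```

The wrist view puts 5 at 24.3° and the arrow at 22.4–24.5°. The top-view figure for 5 doesn't count: its 48 mm radius means the mask caught cork. I'm handing in.

```bash
python3 -c "
from h import *
print(order.close_job()); s=r.state(); print(s['time'],s['ft_force'])"
```

```text
the job is handed in; nothing more can be done
None
the job is handed in; nothing more can be done
```

I turned the green driver's collar three clicks clockwise, from numeral 2 to the orange 5, released it and raised the gripper clear. I handed the job in at about 11.5 s of robot time.

**Last checks:** In the wrist view after release, 5 is at 24.3° and the yellow arrow at 22.4–24.5° about the collar axis, well within the click's settling range. In the top view, nothing around the blue driver or the tin changed from the first picture. The last wrist force reading was under 1 N, with the gripper open and clear.

**What failed or disagreed:**
- **First grip:** It missed because the fingertips were about 28 mm shorter than the stated 22 mm ahead of the TCP. They came down on the collar's top face with about 10 N. I lifted off, measured the tips by depth and gripped again about 30 mm lower, where the opening read 59 mm.
- **Top-view angle for 5:** It read 29° against the arrow's 23°. I discarded it because the colour mask had picked up the cork surface.
- **Collar radius:** The wrist view gave about 29 mm for the ring of ticks, against 27 mm stated. It also put the axis 2–3 mm from where the top view did. The angles were measured within one picture, so this should affect them little.

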